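# Dock the battery of the can-crusher counter and zero it

### The job

Get the can crusher's counter ready for a new batch: slide the battery pack along the bench, square against the aluminium fence, until its orange plug is fully home in the dock's socket, then swing the red keeper lever all the way across behind the pack. When it is locked in, turn the black counter knob on the dock back to its zero stop. Leave everything else on the bench where it is.

Things in the scene. Friction and masses are not known exactly. Their poses are not given: they have to be found in the camera images.
- dock: Grey dock fixed to the bench. Origin: on the bench (z = 0) under the middle of the socket face; y points along the track INTO the socket, x to the fence side (away from the robot), z up. Grey block x -65 to 65, y 0 to 125, 105 mm high, with the socket hole in its flat -y face. The track's floor is the bench; its only side wall is the fence.
- fence (a point): middle of the top inner edge of the straight aluminium fence, in the dock's frame (45.5, -185, 34 mm). Fence 16 mm thick, 34 mm high, inner face at dock x = +45.5 mm, from y = -370 mm to 0. A pack lying flat against it is within 1 mm of the socket's middle line. Steel feet 6 mm high behind the fence (x 57 to 93 mm).
- socket (a point): middle of the mouth of the socket hole, in the dock's frame (0, 0, 30 mm); the hole is 50 mm wide (dock x), 35 mm high (12 to 47 mm above the bench) and 40 mm deep (dock +y)
- pack: Loose battery pack, 0.6 to 0.95 kg: black box 90 mm wide (its x; too wide to grip), 130 mm long (its y), 60 mm high, orange top panel. Origin: centre of the box's underside. Lies flat on the robot side of the fence, short of the socket, plug (+y end) within 0.3 rad of the track's y. Low pushes slide it. Home: box end touches the socket face, origin at dock (0, -65 mm); it just stops, no click.
- pack_nose (a point): middle of the end face of the orange plug block, in the pack's frame (0, 95, 30 mm). The plug is 46 mm wide, 28 mm high (16 to 44 mm above the underside), 30 mm long, with 8 mm rounded lead-in corners. Fully home this point is 30 mm inside the socket (dock y = +30 mm)
- keeper (a joint): angle of the red keeper lever (rad). 0: swung out beyond the fence, 0.25 rad outward of the dock's -y direction; grows clockwise from above as it swings over the fence and across the track; 1.82 is its stop: closed, pointing along dock -x. Friction 0.08 N m, no spring, stays where left
- keeper_hinge (a point): vertical hinge axis of the keeper on the fence, in the dock's frame (53.5, -142, 43 mm). The arm is 14 mm wide, 37 to 49 mm above the bench, reaches 118 mm from the hinge; it passes over the fence but strikes a pack that is not home; closed it leaves 5 mm behind a pack that is home
- keeper_grip (a point): point to hold on the keeper's upright round red pin, on the pin's axis 80 mm above the bench; pin 22 mm diameter, top 98 mm above the bench, rising from a tab (top at 49 mm) on the arm's outer side: 105 mm along the arm from the hinge and 20 mm to the side away from the track, so when closed it is at dock (-51.5, -162 mm), 32 mm behind a pack that is home
- counter (a joint): angle of the counter knob (rad). 0 is its zero stop, where it can turn no further; grows clockwise from above, so it is reset by turning anticlockwise. Friction about 0.04 N m, no spring, stays where left
- counter_grip (a point): on the vertical knob axis at grip height, in the dock's frame (0, 68, 135 mm), on the dock block. Knob: black bar 70 mm long, 16 mm thick, 117 to 147 mm above the bench, on a 60 mm disc. At zero the bar lies along dock x, white pointer line towards -x at the red tick; at value q it is turned q clockwise. The point turns along: x axis along the bar, pointer at -x
- crushed_can: crushed blue and bare aluminium drink can, a flat puck 72 mm across and 33 mm high; bystander, not to be disturbed; origin: centre of its underside
- green_bottle: empty green glass bottle, 68 mm across, 230 mm high, standing; bystander, not to be disturbed; origin: centre of its underside
- yoghurt_tub: white plastic yoghurt tub, 96 mm across the rim, 100 mm high, standing; bystander, not to be disturbed; origin: centre of its underside
- steel_tin: open steel tin, 74 mm across, 110 mm high, standing; bystander, not to be disturbed; origin: centre of its underside
- offcut: wood offcut 60 x 160 x 28 mm lying flat; bystander, not to be disturbed; origin: centre of its underside
- screwdriver: screwdriver lying on the bench, about 200 mm long; bystander, not to be disturbed; origin: on the bench under its middle, shaft towards its +x
- jar: glass jar with steel cap, 72 mm across, 90 mm high, standing; bystander, not to be disturbed; origin: centre of its underside
There are look-alikes about, which are no part of the job. What is shaped like the pack but pink or turquoise is not meant.

How it is judged:
On the way, in this order (a step that is already met when the one before it is completed fails the run):
1. the battery pack is plugged in, fully home in the socket (y of pack_nose in the frame of dock above 0.026 m and x of pack_nose in the frame of dock between -0.005 and 0.005 m and x of pack in the frame of dock between -0.008 and 0.008 m and angle between the y axis of pack and the y axis of dock, either way round below 0.06 rad and angle between pack's own z axis and vertical below 0.06 rad and height (world z) of pack below 0.006 m), for 0.2 s.
2. then the red keeper lever is swung fully across behind the pack, the pack still home (all of step 1 and value of joint keeper above 1.72 rad), for 0.2 s.
3. then the counter knob is turned back to its zero stop (all of step 2 and value of joint counter below 0.07 rad), for 0.2 s.
At the end, for the whole second after the job is handed in: Pack at rest, flat, at least 26 of the plug's 30 mm in the socket, within 5 mm of its middle line and 0.06 rad of the track; keeper within 0.1 rad of its closed stop (joint above 1.72); counter knob within 0.07 rad of zero; nothing else moved over 30 mm or tipped (all of step 3 and linear speed of pack below 0.01 m/s); the robot touches nothing.
It fails at once if one of the other things on the bench is moved by more than 30 mm (distance of any of crushed_can, green_bottle, yoghurt_tub, steel_tin, offcut, screwdriver, jar from where it was at the start of the episode above 0.03 m).
It fails at once if the bottle, tub, tin or jar is tipped (angle between any of green_bottle, yoghurt_tub, steel_tin, jar's own z axis and vertical above 0.35 rad).
It also fails if it takes over 61 s, if anything falls off the work surface, if the arm or the gripper's body presses on something with over 40 N, if the wrist force passes 120 N, or if a joint passes its speed limit or range.

### The arm

A 6-joint arm with a two-finger parallel gripper is mounted at the origin on the work surface. World frame = base frame: x ahead of the robot, y to its left, z up, the work surface at z = 0. Lengths are in m, angles in rad, forces in N, time in s.
With the tool pointing down it reaches from about 0.35 to 0.95 m from the base axis. Payload 17.4 kg.
Tool frame: the origin (TCP) lies between the finger pads; the fingertips stand 25 mm ahead of it and the grasp point (between the pads) lies 6 mm ahead of it (ctrl.tips_ahead is the z of the fingertips in the tool frame, in m); z points along the fingers, y is the line along which they close (so a half turn about z gives the same grasp; the last joint's range is limited). The gripper opens to 93 mm and grips with 3 to 60 N. Pads are 15 mm wide; open, the fingers measure 128 mm over their backs; the gripper's body (75 mm by 188 mm) begins 65 mm behind the grasp point.
Start: joints at [1.153, 0.116, 1.442, -0, 1.584, -0.038], TCP at [0.25, 0.627, 0.244] pointing down, gripper open.
Joint ranges: [-2.83, 2.83], [-0.83, 2.19], [0.07, 2.5], [-1.14, 4.28], [0.01, 3], [-2.97, 2.97]. Speed limits (rad/s): [1.89, 1.89, 2.22, 3.14, 3.14, 3.14].

### API

Orientations are given as [roll, pitch, yaw] about the fixed x, y, z axes, in that order (R = Rz(yaw) Ry(pitch) Rx(roll)).
In Python, from station import ctrl gives the robot as it stands.
- The arm moves only by the tool send_rows, never from a script. Its argument "motion" is a list of rows, each a list of 2 entries, a list of its own where there are three numbers: the shift along the world's x, y, z each as a share of 0.2 m, from -1 to 1, then the turn, a rotation vector about the world's x, y, z each as a share of 45 degrees, from -1 to 1. A call has 1 to 8 rows; each row is the pose to reach, as a shift and turn from the pose commanded when the call began; what a row does not reach only later rows make up. A row lasts 1/8 s, in which the tool goes at most 62.5 mm and 10.7 degrees, less where a joint would pass 70% of its speed; a pose out of reach is approached as far as the arm can. A call with a number of a shift or a turn outside -1 to 1 is refused whole. A call with a gripper value outside its range is refused whole. "grip" is the opening, from 0 (shut) to 1 (fully open), set as the call begins (left out, the last holds). The fingers move at their own pace and stop on an object; "newtons" is the grip in N (left out, the last holds). Time passes only in rows, so rows that repeat a pose let the fingers close. It gives the time, the measured TCP pose, the force, the opening and the grip force at its end, in the units of the state.
- ctrl.observe(): the state, without advancing time (a new reading comes with each control period).
- ctrl.capture(name): name is "scene" or "top" or "wrist"; returns (picture, depth): 480x640x3 uint8, red, green, blue; 480x640 float32, m along the optical axis (not along the pixel's ray), 0 where there is no reading.
- ctrl.calibration(name): a dict with "K" (3x3 intrinsics, pixels), "k1" (the pictures are not rectified: a ray, as slopes to the right and down, at radius r is drawn at 1 + k1 r^2 times it, then the intrinsics apply), "camera_from_world" (4x4, takes a point from world to camera coordinates). Camera axes: x right, y down, z forward; pixel columns grow to the right and rows downward; lengths in m; the calibration is good to about 2 mm. A picture is of the moment at which its call begins: read the wrist's pose just before it. calibration takes no time and is no camera call; for the wrist camera it gives the pose at the moment of the call.
- ctrl.job_done(): hands the job in; it is judged then, once.
Trained networks look in the newest picture that a camera, given by its name, has taken for a name from the list of things; names that differ only in an ending like _2 or _b are one class to them, and where a whole thing is asked for, a point or a joint stands for the part that bears it (a point fixed in the world has none). Each returns a list of dicts, best first, with "score" (0 to 1); they miss things now and then, are a little off and sometimes report something else, mostly with a low value. They report only what shows in the picture. A call takes as long as a camera call. They do not tell look-alikes from the thing itself.
- ctrl.masks_of(query, camera): "pixels" (480x640 bool, what is visible of it).
- ctrl.place_of(query, camera): "location" ([x, y, z] in m, in world coordinates, good to about 4 mm: a listed point, or the origin of a listed thing).
The state is a dict: "time_s": time; "joints": joint angles; "dq": joint speeds; "joint_efforts": joint torques, N m; "tcp_pos": TCP position; "ee_rot": TCP orientation; "ft_force": force on the tool from outside, world axes, zero at the start; "ft_torque": the same for the moment, N m; "finger_gap": finger opening in m; "gripper_force": force on a finger pad.
Only numpy, scipy, OpenCV 4.12 (cv2) and the standard library are available. Lean on these libraries where they do the work, as an engineer would, in place of code of your own. Each camera call takes 0.05 s, during which the arm holds its last target. There are 200 camera calls.

## Working session

There is one attempt and no reset: what is moved stays moved. The work goes in short steps, Python scripts to look and compute and a tool call to move; the robot and the scene stay as the last step left them, time stands still between calls to the robot, and variables do not carry over. Pictures are saved under pics/ and viewed, at most 10 in all, crops included, and the job is handed in when it is done.

Besides the shell and the picture viewer there is one more tool, called after ">>>" by a JSON object that holds its "method" and its "body", one argument or row to a line. send_rows: Moves the arm, as the interface text tells. Shift numbers are shares of 0.2 m and turn numbers shares of 45 degrees, none past 1 either way. Its arguments: {"type":"object","properties":{"motion":{"type":"array","items":{"type":"array"}},"grip":{"type":"number"},"newtons":{"type":"number"}},"required":["motion"]}

```bash
mkdir -p pics
cat > h.py <<'E'
import numpy as np, cv2
from station import ctrl
def snap(c,f=None):
    im,d=ctrl.capture(c)
    if f: cv2.imwrite('pics/'+f,im[:,:,::-1])
    return im,d
def unproj(c,u,v,d):
    k=ctrl.calibration(c);K=np.array(k['K']);T=np.linalg.inv(np.array(k['camera_from_world']))
    p=cv2.undistortPoints(np.array([[[u,v]]],float),K,np.array([k['k1'],0,0,0,0.]))[0,0]
    return (T@np.array([p[0]*d,p[1]*d,d,1]))[:3]
def proj(c,P):
    k=ctrl.calibration(c);T=np.array(k['camera_from_world'])
    p=T[:3,:3]@np.array(P)+T[:3,3]; x,y=p[:2]/p[2]; r=1+k['k1']*(x*x+y*y); K=np.array(k['K'])
    return K[0,0]*x*r+K[0,2],K[1,1]*y*r+K[1,2]
E
python3 - <<'E'
from h import *
s,d=snap('scene','s1.png'); t,d=snap('top','t1.png')
for n in ['dock','fence','socket','pack','pack_nose','keeper_hinge','keeper_grip','counter_grip','crushed_can','green_bottle','yoghurt_tub','steel_tin','offcut','screwdriver','jar']:
  for c in ['top','scene']:
    for r in ctrl.place_of(n,c)[:3]:
        print(n,c,round(r['score'],2),np.round(r['location'],3),np.round(proj(c,r['location'])))
E
```

```text
dock top 0.61 [ 0.551  0.12  -0.002] [266. 247.]
dock top 0.6 [0.551 0.123 0.03 ] [264. 246.]
dock scene 0.56 [ 0.548  0.122 -0.001] [344. 239.]
fence top 0.98 [ 0.591 -0.065  0.033] [339. 228.]
fence scene 0.73 [ 0.564  0.437 -0.003] [403. 195.]
fence scene 0.69 [ 0.591 -0.063  0.03 ] [317. 273.]
socket top 0.72 [0.553 0.12  0.027] [265. 245.]
socket scene 0.73 [0.552 0.126 0.028] [346. 233.]
socket scene 0.45 [ 0.596 -0.02   0.046] [328. 261.]
pack top 0.9 [ 0.52  -0.114 -0.001] [358. 257.]
pack top 0.86 [0.335 0.026 0.001] [305. 331.]
pack top 0.74 [ 0.712  0.356 -0.003] [175. 187.]
pack scene 0.82 [0.332 0.025 0.003] [274. 224.]
pack scene 0.72 [ 0.519 -0.118  0.   ] [286. 278.]
pack scene 0.6 [ 0.709  0.36  -0.001] [427. 224.]
pack_nose top 0.96 [ 0.23  -0.278  0.031] [427. 371.]
pack_nose top 0.84 [ 0.527 -0.022  0.031] [322. 254.]
pack_nose top 0.8 [ 0.423 -0.002  0.031] [316. 297.]
pack_nose scene 0.94 [ 0.235 -0.279  0.03 ] [179. 255.]
pack_nose scene 0.82 [ 0.53  -0.019  0.03 ] [311. 254.]
pack_nose scene 0.59 [0.705 0.259 0.028] [411. 233.]
keeper_hinge top 0.74 [0.567 0.4
[... 629 characters left out ...]
 273.]
green_bottle top 0.82 [0.565 0.436 0.001] [144. 244.]
green_bottle scene 0.72 [ 0.563  0.438 -0.003] [402. 195.]
yoghurt_tub top 0.94 [ 0.622 -0.433  0.001] [477. 215.]
yoghurt_tub scene 0.7 [ 0.618 -0.435 -0.002] [228. 372.]
steel_tin top 0.69 [ 0.762 -0.139 -0.   ] [364. 164.]
steel_tin top 0.5 [ 0.528 -0.023  0.026] [323. 254.]
steel_tin top 0.38 [0.784 0.141 0.004] [257. 157.]
offcut top 0.62 [ 0.329  0.238 -0.001] [221. 335.]
offcut scene 0.65 [ 0.328  0.232 -0.008] [314. 196.]
screwdriver top 0.82 [ 0.4   -0.401 -0.004] [468. 300.]
screwdriver scene 0.6 [ 0.394 -0.4   -0.002] [182. 315.]
jar top 0.76 [0.339 0.408 0.001] [155. 332.]
jar top 0.47 [ 0.64  -0.12   0.079] [363. 206.]
```

```bash
ls; python3 -c "
from h import *;print(ctrl.observe())"
```

```text
h.py
pics
{'time_s': 1.6, 'joints': array([ 1.15320071e+00,  1.16018683e-01,  1.44159811e+00, -9.71835638e-06,
        1.58400224e+00, -3.77828445e-02]), 'dq': array([-3.74258874e-08,  5.43527774e-04,  2.12068387e-03,  1.27877719e-03,
        1.52505430e-03, -1.09007274e-03]), 'joint_efforts': array([-1.09521439e-03, -7.21006536e+01, -6.22759795e+01,  7.78470444e-02,
        1.81617856e-02, -1.34295340e-05]), 'tcp_pos': array([0.25025705, 0.62690238, 0.24363471]), 'ee_rot': array([-3.14156592e+00,  8.71404781e-06,  2.76177976e+00]), 'ft_force': array([-0.22040816,  0.07476275, -1.33300398]), 'ft_torque': array([ 0.02458709,  0.01865168, -0.00919056]), 'gripper_force': 0.0, 'finger_gap': 0.09265341557953888}
```

View pics/t1.png

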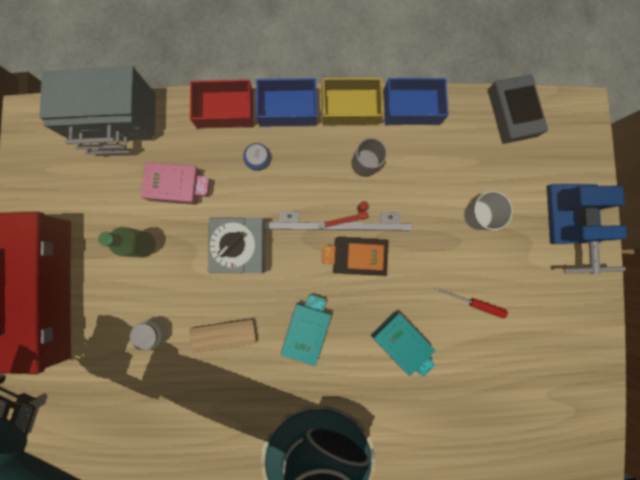

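View pics/s1.png

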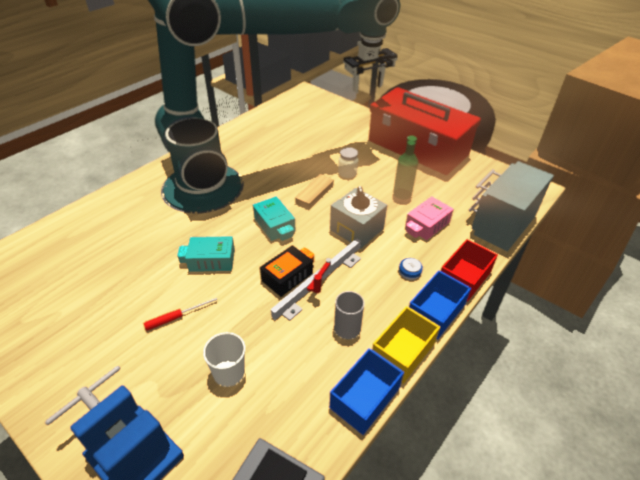

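The target is the black and orange pack at top (360,257). The things it could be mistaken for are pink (172,183), turquoise (306,330) and turquoise (405,343). Next I'll get accurate poses from the depth and take a close crop.

Run:
```python
from h import *
im,d=snap('top')
k=ctrl.calibration('top');K=np.array(k['K']);T=np.linalg.inv(np.array(k['camera_from_world']))
v,u=np.mgrid[0:480,0:640]
p=cv2.undistortPoints(np.stack([u,v],-1).reshape(-1,1,2).astype(float),K,np.array([k['k1'],0,0,0,0.])).reshape(480,640,2)
P=np.concatenate([p*d[...,None],d[...,None]],-1)@T[:3,:3].T+T[:3,3]
np.save('P.npy',P)
def rect(n,b,z):
    m=(P[...,0]>b[0])&(P[...,0]<b[1])&(P[...,1]>b[2])&(P[...,1]<b[3])&(P[...,2]>z[0])&(P[...,2]<z[1])
    q=(P[m][:,:2]*1000).astype(np.float32); r=cv2.minAreaRect(q); print(n,m.sum(),np.round(r[0],1),np.round(r[1],1),round(r[2],2),np.round(np.median(P[m][:,2]),4))
rect('dock',(.45,.65,.08,.3),(.095,.112))
rect('fence',(.56,.63,-.3,.12),(.026,.036))
rect('pack',(.42,.59,-.22,0),(.052,.066))
rect('nose',(.45,.59,-.07,.02),(.036,.05))
rect('knob',(.45,.65,.1,.3),(.135,.16))
c=cv2.resize(im[190:310,190:430],None,fx=3.3,fy=3.3,interpolation=cv2.INTER_CUBIC)
cv2.imwrite('pics/c1.png',c[:,:,::-1])
```

```text
dock 2370 [552.  185.3] [125.1 131.3] 89.03 0.1069
fence 586 [598.2 -64.3] [367.4  16.5] 88.36 0.0341
pack 1936 [ 520.1 -114.7] [131.4  90.3] 85.28 0.0615
nose 228 [516.9 -33.9] [29.9 65.1] 85.44 0.0452
knob 249 [552.5 189.7] [16.7 69.8] 45.46 0.1477
```

View pics/c1.png

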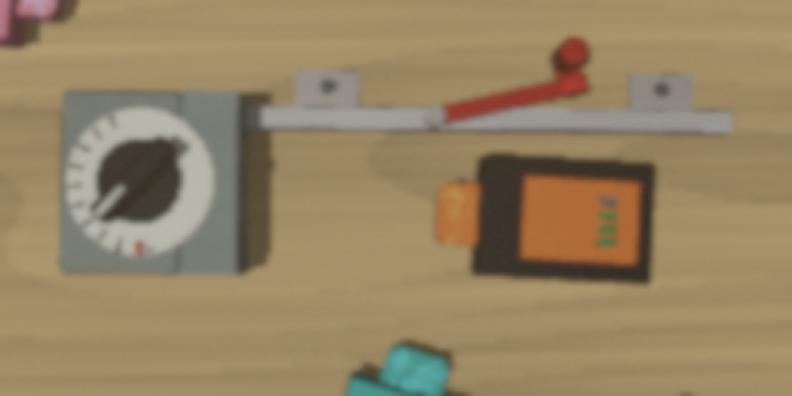

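The picture confirms the choice: black box with an orange panel at crop (565,215), its plug towards the dock. The keeper pin is at (572,50) and the knob pointer is at lower left, about 43° from the red tick. Moving to the robot side of the pack.

>>> {"method": "send_rows", "body": {
  "motion": [
    [[0.24,-0.93,0],[0,0,0.112]],
    [[0.24,-0.93,0],[0,0,0.112]],
    [[0.24,-0.93,0],[0,0,0.112]],
    [[0.24,-0.93,0],[0,0,0.112]]
  ],
  "grip": 0.65
}}

```text
time_s: 2.15
tcp_pos: [0.299, 0.4384, 0.2444]
ee_rot: [3.14, 0.001, 2.847]
ft_force: [0.0, 0.4, 0.8]
finger_gap: 0.0613
gripper_force: 0.0
```

>>> {"method": "send_rows", "body": {
  "motion": [
    [[0.24,-0.93,0],[0,0,0.112]],
    [[0.24,-0.93,0],[0,0,0.112]],
    [[0.24,-0.93,0],[0,0,0.112]],
    [[0.24,-0.93,0],[0,0,0.112]]
  ]
}}

```text
time_s: 2.65
tcp_pos: [0.3471, 0.2528, 0.2442]
ee_rot: [3.141, 0.001, 2.934]
ft_force: [0.9, 1.0, 0.3]
finger_gap: 0.0607
gripper_force: 0.0
```

>>> {"method": "send_rows", "body": {
  "motion": [
    [[0.24,-0.93,0],[0,0,0.112]],
    [[0.24,-0.93,0],[0,0,0.112]],
    [[0.24,-0.93,0],[0,0,0.112]],
    [[0.24,-0.93,0],[0,0,0.112]]
  ]
}}

```text
time_s: 3.15
tcp_pos: [0.3952, 0.0666, 0.2438]
ee_rot: [-3.141, 0.0, 3.021]
ft_force: [0.1, 0.7, 0.3]
finger_gap: 0.0603
gripper_force: 0.0
```

>>> {"method": "send_rows", "body": {
  "motion": [
    [[0.24,-0.93,0],[0,0,0.112]],
    [[0.24,-0.93,0],[0,0,0.112]],
    [[0.24,-0.93,0],[0,0,0.112]],
    [[0.24,-0.93,0],[0,0,0.112]],
    [[0.24,-0.93,0],[0,0,0.112]]
  ]
}}

```text
time_s: 3.78
tcp_pos: [0.4428, -0.1159, 0.2434]
ee_rot: [3.141, -0.001, 3.114]
ft_force: [0.7, 0.7, -0.1]
finger_gap: 0.0605
gripper_force: 0.0
```

>>> {"method": "send_rows", "body": {
  "motion": [
    [[0,0,-0.5],[0,0,0]],
    [[0,0,-0.99],[0,0,0]],
    [[0,0,-0.99],[0,0,0]],
    [[0,0,-0.99],[0,0,0]],
    [[0,0,-0.99],[0,0,0]]
  ]
}}

```text
time_s: 4.4
tcp_pos: [0.443, -0.1162, 0.0471]
ee_rot: [-3.142, 0.001, 3.115]
ft_force: [-0.7, 0.9, 1.6]
finger_gap: 0.0604
gripper_force: 0.0
```

>>> {"method": "send_rows", "body": {
  "motion": [
    [[0.04,0,0],[0,0,0]],
    [[0.08,0,0],[0,0,0]],
    [[0.12,0,0],[0,0,0]],
    [[0.15,0,0],[0,0,0]],
    [[0.17,0,0],[0,0,0]],
    [[0.19,0,0],[0,0,0]],
    [[0.2,0,0],[0,0,0]],
    [[0.2,0,0],[0,0,0]]
  ]
}}

```text
time_s: 5.4
tcp_pos: [0.4825, -0.1171, 0.0456]
ee_rot: [3.141, 0.0, 3.114]
ft_force: [-1.1, -0.8, -0.9]
finger_gap: 0.0606
gripper_force: 0.1
```

>>> {"method": "send_rows", "body": {
  "motion": [
    [[0.01,0,0],[0,0,0]],
    [[0.02,0,0],[0,0,0]],
    [[0.03,0,0],[0,0,0]],
    [[0.035,0,0],[0,0,0]],
    [[0.04,0,0],[0,0,0]]
  ]
}}

```text
time_s: 6.02
tcp_pos: [0.4886, -0.117, 0.0456]
ee_rot: [3.141, -0.005, 3.113]
ft_force: [-32.1, 3.0, 21.4]
finger_gap: 0.0601
gripper_force: 15.9
```

>>> {"method": "send_rows", "body": {
  "motion": [
    [[0.005,0,0],[0,0,0]],
    [[0.01,0,0],[0,0,0]]
  ]
}}

```text
time_s: 6.28
tcp_pos: [0.4887, -0.1169, 0.0456]
ee_rot: [3.141, -0.01, 3.113]
ft_force: [-57.5, 4.8, 37.5]
finger_gap: 0.0602
gripper_force: 28.5
```

>>> {"method": "send_rows", "body": {
  "motion": [
    [[-0.15,0,0],[0,0,0]],
    [[-0.15,-0.2,0.2],[0,0,-0.2]],
    [[-0.1,-0.5,0.45],[0,0,-0.4]],
    [[-0.1,-0.6,0.45],[0,0,-0.6]],
    [[-0.1,-0.6,0.45],[0,0,-0.8]],
    [[-0.1,-0.6,0.45],[0,0,-1]],
    [[-0.1,-0.6,0.45],[0,0,-1]]
  ],
  "grip": 0.5
}}

```text
time_s: 7.15
tcp_pos: [0.4724, -0.2372, 0.1356]
ee_rot: [3.141, 0.0, 2.329]
ft_force: [-0.6, -0.2, -1.0]
finger_gap: 0.0465
gripper_force: 0.0
```

```bash
cat > rects.py <<'E'
from h import *
im,d=snap('top')
k=ctrl.calibration('top');K=np.array(k['K']);T=np.linalg.inv(np.array(k['camera_from_world']))
v,u=np.mgrid[0:480,0:640]
p=cv2.undistortPoints(np.stack([u,v],-1).reshape(-1,1,2).astype(float),K,np.array([k['k1'],0,0,0,0.])).reshape(480,640,2)
P=np.concatenate([p*d[...,None],d[...,None]],-1)@T[:3,:3].T+T[:3,3]
def rect(n,b,z):
    m=(P[...,0]>b[0])&(P[...,0]<b[1])&(P[...,1]>b[2])&(P[...,1]<b[3])&(P[...,2]>z[0])&(P[...,2]<z[1])
    q=(P[m][:,:2]*1000).astype(np.float32); r=cv2.minAreaRect(q)
    a=np.array(r[0])-[550.1,122.5]
    print(n,m.sum(),np.round(r[0],1),np.round(r[1],1),round(r[2],2),'dock',np.round([a[0]-.028*a[1],a[1]+.028*a[0]],1))
rect('pack',(.42,.60,-.22,0.13),(.052,.066))
rect('knob',(.45,.65,.1,.3),(.135,.16))
rect('pin',(.45,.7,-.2,.1),(.088,.108))
cv2.imwrite('pics/last.png',im[:,:,::-1])
print(ctrl.observe()['tcp_pos'],ctrl.observe()['ee_rot'])
E
python3 rects.py
```

```text
pack 1949 [543.9 -26.6] [304.  109.4] 89.83 dock [  -2.  -149.3]
knob 248 [552.4 189.7] [16.6 69.6] 45.52 dock [ 0.4 67.2]
pin 68 [ 639.5 -118.1] [19.  20.3] 85.35 dock [  96.1 -238.1]
[ 0.47238567 -0.23710272  0.13560285] [3.14141898e+00 1.82593355e-04 2.33171668e+00]
```

>>> {"method": "send_rows", "body": {
  "motion": [
    [[0.1,0.03,0],[0,0,-0.2]],
    [[0.2,0.06,0],[0,0,-0.4]],
    [[0.33,0.06,0],[0,0,-0.6]],
    [[0.33,0.06,0],[0,0,-0.8]],
    [[0.33,0.06,-0.2],[0,0,-1]],
    [[0.33,0.06,-0.45],[0,0,-1]],
    [[0.33,0.06,-0.45],[0,0,-1]],
    [[0.33,0.06,-0.45],[0,0,-1]]
  ]
}}

```text
time_s: 8.2
tcp_pos: [0.539, -0.2254, 0.0476]
ee_rot: [3.14, 0.001, 1.545]
ft_force: [-0.4, -0.2, 0.5]
finger_gap: 0.0463
gripper_force: 0.0
```

```bash
sed -i "s/rect('pack',(.42,.60,-.22,0.13)/rect('pack',(.42,.60,-.185,0.11)/" rects.py; python3 rects.py
```

```text
pack 1941 [546.9 -95. ] [168.   95.4] 85.75 dock [   2.9 -217.6]
knob 248 [552.8 189.8] [17.3 69.2] 45.54 dock [ 0.8 67.4]
pin 67 [ 639.8 -118.2] [19.2 19.5] 88.04 dock [  96.5 -238.2]
[ 0.53927675 -0.22552268  0.04807889] [3.13907563e+00 1.06068204e-03 1.54428747e+00]
```

```bash
sed -i "s/    q=(P\[m\]/    m=cv2.morphologyEx(m.astype(np.uint8),cv2.MORPH_OPEN,np.ones((3,3)))>0 if n=='pack' else m\n    q=(P[m]/" rects.py; python3 rects.py; python3 -c "
import cv2;im=cv2.imread('pics/last.png');cv2.imwrite('pics/c2.png',cv2.resize(im[190:310,190:430],None,fx=3.3,fy=3.3,interpolation=2))"
```

```text
pack 1899 [546.1 -95.6] [164.9  93.9] 85.76 dock [   2.1 -218.2]
knob 247 [552.4 189.7] [16.8 69.8] 45.19 dock [ 0.5 67.3]
pin 67 [ 639.8 -118.1] [19.5 18.7] 7.42 dock [  96.5 -238.1]
[ 0.53930832 -0.22554505  0.0481199 ] [3.13873363e+00 1.20909878e-03 1.54392618e+00]
```

View pics/c2.png

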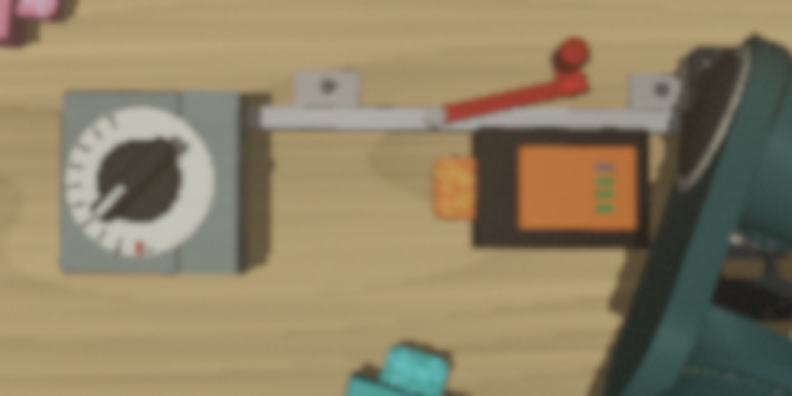

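Pack is flat against the fence, plug at crop (455,187), knob pointer still at lower left. Pushing along the track.

>>> {"method": "send_rows", "body": {
  "motion": [
    [[-0.01,0.08,0],[0,0,0]],
    [[-0.01,0.16,0],[0,0,0]],
    [[-0.01,0.22,0],[0,0,0]],
    [[0,0.28,0],[0,0,0]],
    [[0,0.34,0],[0,0,0]],
    [[0,0.4,0],[0,0,0]],
    [[0,0.46,0],[0,0,0]],
    [[0,0.52,0],[0,0,0]]
  ]
}}

```text
time_s: 9.3
tcp_pos: [0.5384, -0.1204, 0.0459]
ee_rot: [3.141, 0.0, 1.543]
ft_force: [1.5, -5.1, 2.2]
finger_gap: 0.0466
gripper_force: 2.6
```

>>> {"method": "send_rows", "body": {
  "motion": [
    [[0,0.06,0],[0,0,0]],
    [[0,0.12,0],[0,0,0]],
    [[0.01,0.18,0],[0,0,0]],
    [[0.01,0.24,0],[0,0,0]],
    [[0.01,0.28,0],[0,0,0]],
    [[0.01,0.32,0],[0,0,0]]
  ]
}}

```text
time_s: 10.05
tcp_pos: [0.5403, -0.0566, 0.0458]
ee_rot: [3.141, 0.0, 1.543]
ft_force: [-0.2, -5.9, 3.6]
finger_gap: 0.0465
gripper_force: 2.8
```

>>> {"method": "send_rows", "body": {
  "motion": [
    [[0,0.03,0],[0,0,0]],
    [[0,0.06,0],[0,0,0]],
    [[0,0.09,0],[0,0,0]],
    [[0,0.12,0],[0,0,0]],
    [[0,0.14,0],[0,0,0]],
    [[0,0.16,0],[0,0,0]],
    [[0,0.18,0],[0,0,0]]
  ]
}}

```text
time_s: 10.92
tcp_pos: [0.5403, -0.0209, 0.0458]
ee_rot: [3.141, 0.0, 1.543]
ft_force: [0.4, -5.1, 3.4]
finger_gap: 0.0468
gripper_force: 2.9
```

>>> {"method": "send_rows", "body": {
  "motion": [
    [[0,0.01,0],[0,0,0]],
    [[0,0.015,0],[0,0,0]],
    [[0,0.02,0],[0,0,0]],
    [[0,0.02,0],[0,0,0]]
  ]
}}

```text
time_s: 11.42
tcp_pos: [0.5403, -0.0169, 0.0458]
ee_rot: [3.141, 0.0, 1.543]
ft_force: [-0.3, -4.4, 3.9]
finger_gap: 0.0466
gripper_force: 2.2
```

>>> {"method": "send_rows", "body": {
  "motion": [
    [[0,0.01,0],[0,0,0]],
    [[0,0.015,0],[0,0,0]],
    [[0,0.02,0],[0,0,0]],
    [[0,0.025,0],[0,0,0]]
  ]
}}

```text
time_s: 11.92
tcp_pos: [0.5402, -0.0162, 0.0459]
ee_rot: [3.141, 0.009, 1.542]
ft_force: [-2.7, -53.0, 4.3]
finger_gap: 0.0465
gripper_force: 26.4
```

```bash
python3 rects.py
```

```text
pack 485 [547.1  91.3] [88.7 36.4] 0.84 dock [ -2.1 -31.3]
knob 250 [552.4 189.5] [16.7 69.4] 45.46 dock [ 0.4 67.1]
pin 67 [ 640.  -117.9] [19.1 19.4] 89.46 dock [  96.6 -237.9]
[ 0.54019683 -0.01628611  0.04590488] [3.1413639  0.00876999 1.54192751]
```

>>> {"method": "send_rows", "body": {
  "motion": [
    [[0,-0.1,0],[0,0,0]],
    [[0,-0.2,0],[0,0,0]],
    [[0,-0.25,0.3],[0,0,0.14]],
    [[0,-0.3,0.6],[0,0,0.28]],
    [[0.2,-0.4,0.7],[0,0,0.42]],
    [[0.4,-0.51,0.7],[0,0,0.557]],
    [[0.5,-0.51,0.7],[0,0,0.557]],
    [[0.5,-0.51,0.7],[0,0,0.557]]
  ]
}}

```text
time_s: 12.98
tcp_pos: [0.6407, -0.1145, 0.1846]
ee_rot: [-3.141, -0.001, 1.98]
ft_force: [-0.7, 0.2, -0.5]
finger_gap: 0.0469
gripper_force: 0.0
```

```bash
python3 rects.py;  python3 - <<'E'
from h import *
for n in ['pack','pack_nose','keeper_grip']:
    for r in ctrl.place_of(n,'top')[:2]: print(n,np.round(r['location'],4))
im,_=snap('wrist'); t=cv2.imread('pics/last.png')
a=cv2.resize(t[180:320,190:430],(800,467)); cv2.imwrite('pics/c3.png',a)
E
```

```text
pack 1724 [546.3  52.3] [116.5  87.7] 88.77 dock [ -1.9 -70.3]
knob 245 [552.4 189.8] [16.8 69.6] 45.09 dock [ 0.4 67.3]
pin 15 [ 636.2 -111.6] [14.   3.6] 26.09 dock [  92.6 -231.7]
[ 0.6399671  -0.11421253  0.1848231 ] [-3.14053996e+00 -1.22286492e-03  1.98026496e+00]
pack [0.713  0.3548 0.0025]
pack [ 0.5446  0.061  -0.0011]
pack_nose [ 0.2309 -0.2788  0.0314]
pack_nose [ 0.4243 -0.0037  0.0246]
keeper_grip [ 0.6421 -0.122   0.0766]
```

View pics/c3.png

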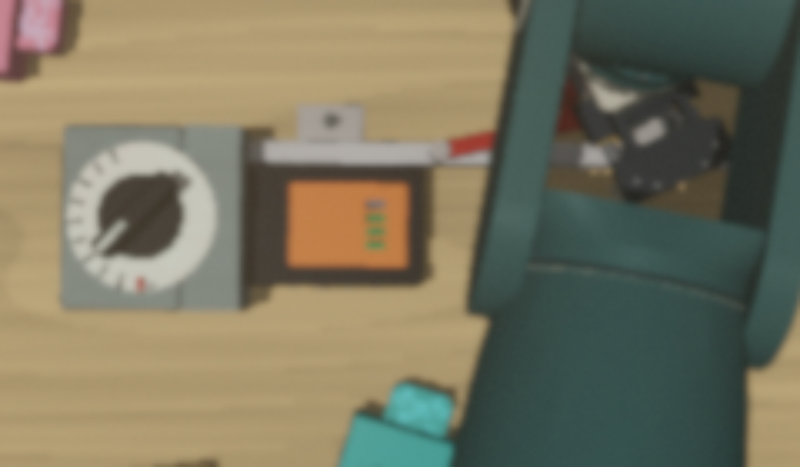

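>>> {"method": "send_rows", "body": {
  "motion": [
    [[0.005,-0.023,-0.2],[0,0,0]],
    [[0.005,-0.023,-0.4],[0,0,0]],
    [[0.005,-0.023,-0.47],[0,0,0]],
    [[0.005,-0.023,-0.47],[0,0,0]]
  ]
}}

```text
time_s: 13.72
tcp_pos: [0.641, -0.1186, 0.0918]
ee_rot: [-3.141, -0.0, 1.98]
ft_force: [0.5, -0.6, -0.4]
finger_gap: 0.0465
gripper_force: 0.0
```

>>> {"method": "send_rows", "body": {
  "motion": [
    [[0,0,0],[0,0,0]],
    [[0,0,0],[0,0,0]],
    [[0,0,0],[0,0,0]],
    [[0,0,0],[0,0,0]]
  ],
  "grip": 0,
  "newtons": 8
}}

```text
time_s: 14.22
tcp_pos: [0.6411, -0.119, 0.0925]
ee_rot: [-3.141, 0.001, 1.98]
ft_force: [-6.2, -1.7, 4.8]
finger_gap: 0.0218
gripper_force: 8.0
```

Run:
```python
import numpy as np
r=106.9
def f(a): a=np.radians(-66.5-a); return r*np.array([np.cos(a),np.sin(a)])
for s,ks in [(0,range(6,43,6)),(42,range(48,85,6)),(84,[88,92,96,100,103,105,106])]:
    print(', '.join('[[%.3f, %.3f, 0], [0, 0, %.3f]]'%(*((f(k)-f(s))/200),-(k-s)/45) for k in ks))
```

```text
[[-0.052, -0.020, 0], [0, 0, -0.133]], [[-0.107, -0.034, 0], [0, 0, -0.267]], [[-0.162, -0.042, 0], [0, 0, -0.400]], [[-0.218, -0.044, 0], [0, 0, -0.533]], [[-0.274, -0.041, 0], [0, 0, -0.667]], [[-0.329, -0.032, 0], [0, 0, -0.800]], [[-0.383, -0.017, 0], [0, 0, -0.933]]
[[-0.052, 0.021, 0], [0, 0, -0.133]], [[-0.102, 0.046, 0], [0, 0, -0.267]], [[-0.148, 0.077, 0], [0, 0, -0.400]], [[-0.192, 0.113, 0], [0, 0, -0.533]], [[-0.231, 0.153, 0], [0, 0, -0.667]], [[-0.266, 0.196, 0], [0, 0, -0.800]], [[-0.296, 0.244, 0], [0, 0, -0.933]]
[[-0.017, 0.033, 0], [0, 0, -0.089]], [[-0.032, 0.067, 0], [0, 0, -0.178]], [[-0.045, 0.102, 0], [0, 0, -0.267]], [[-0.055, 0.138, 0], [0, 0, -0.356]], [[-0.060, 0.166, 0], [0, 0, -0.422]], [[-0.063, 0.184, 0], [0, 0, -0.467]], [[-0.065, 0.193, 0], [0, 0, -0.489]]
```

>>> {"method": "send_rows", "body": {
  "motion": [
    [[-0.05,-0.02,0],[0,0,-0.13]],
    [[-0.105,-0.035,0],[0,0,-0.27]],
    [[-0.16,-0.04,0],[0,0,-0.4]],
    [[-0.22,-0.045,0],[0,0,-0.53]],
    [[-0.275,-0.04,0],[0,0,-0.67]],
    [[-0.33,-0.03,0],[0,0,-0.8]],
    [[-0.383,-0.017,0],[0,0,-0.933]]
  ]
}}

```text
time_s: 15.1
tcp_pos: [0.5647, -0.1224, 0.0925]
ee_rot: [3.14, 0.0, 1.244]
ft_force: [1.4, 1.2, 3.4]
finger_gap: 0.0215
gripper_force: 8.0
```

>>> {"method": "send_rows", "body": {
  "motion": [
    [[-0.05,0.02,0],[0,0,-0.13]],
    [[-0.1,0.045,0],[0,0,-0.27]],
    [[-0.15,0.077,0],[0,0,-0.4]],
    [[-0.19,0.113,0],[0,0,-0.53]],
    [[-0.23,0.153,0],[0,0,-0.67]],
    [[-0.266,0.196,0],[0,0,-0.8]],
    [[-0.296,0.244,0],[0,0,-0.933]],
    [[-0.296,0.244,0],[0,0,-0.933]]
  ]
}}

```text
time_s: 16.1
tcp_pos: [0.5055, -0.0732, 0.0925]
ee_rot: [3.141, -0.0, 0.516]
ft_force: [-4.3, -3.4, 7.0]
finger_gap: 0.0219
gripper_force: 8.0
```

>>> {"method": "send_rows", "body": {
  "motion": [
    [[-0.017,0.033,0],[0,0,-0.09]],
    [[-0.03,0.067,0],[0,0,-0.18]],
    [[-0.045,0.1,0],[0,0,-0.27]],
    [[-0.055,0.138,0],[0,0,-0.36]],
    [[-0.06,0.166,0],[0,0,-0.42]],
    [[-0.063,0.184,0],[0,0,-0.45]],
    [[-0.063,0.184,0],[0,0,-0.45]]
  ]
}}

```text
time_s: 16.98
tcp_pos: [0.4934, -0.0378, 0.0923]
ee_rot: [3.139, -0.001, 0.164]
ft_force: [-0.5, -10.8, 3.8]
finger_gap: 0.0218
gripper_force: 8.0
```

>>> {"method": "send_rows", "body": {
  "motion": [
    [[0,0,0],[0,0,0]],
    [[0,0,0],[0,0,0]],
    [[0,0,0.2],[0,0,0]],
    [[0,0,0.5],[0,0,0]],
    [[0,0,0.7],[0,0,0]],
    [[0,0,0.7],[0,0,0]]
  ],
  "grip": 0.5
}}

```text
time_s: 17.73
tcp_pos: [0.4938, -0.0365, 0.2349]
ee_rot: [3.14, -0.005, 0.162]
ft_force: [0.2, 0.1, -0.5]
finger_gap: 0.0469
gripper_force: 0.0
```

>>> {"method": "send_rows", "body": {
  "motion": [
    [[0.1,0.3,0],[0,0,-0.2]],
    [[0.2,0.5,0],[0,0,-0.4]],
    [[0.29,0.7,0],[0,0,-0.6]],
    [[0.29,0.8,0],[0,0,-0.8]],
    [[0.29,0.8,0],[0,0,-0.8]]
  ]
}}

```text
time_s: 18.35
tcp_pos: [0.5506, 0.1245, 0.2301]
ee_rot: [3.141, 0.002, -0.464]
ft_force: [0.5, 0.5, -0.2]
finger_gap: 0.0466
gripper_force: 0.0
```

>>> {"method": "send_rows", "body": {
  "motion": [
    [[0,0.2,0],[0,0,-0.2]],
    [[0,0.34,0],[0,0,-0.4]],
    [[0,0.34,0],[0,0,-0.4]],
    [[0,0.34,0],[0,0,-0.4]]
  ]
}}

```text
time_s: 18.85
tcp_pos: [0.5508, 0.1904, 0.2313]
ee_rot: [3.141, 0.0, -0.777]
ft_force: [0.0, 0.6, 0.8]
finger_gap: 0.0466
gripper_force: 0.0
```

```bash
python3 rects.py
python3 - <<'E'
from h import *
t=cv2.imread('pics/last.png'); im,_=snap('scene')
a=cv2.resize(t[180:320,190:430],(560,327)); b=cv2.resize(im[150:320,230:420,::-1],(365,327))
cv2.imwrite('pics/c4.png',cv2.resize(np.hstack([a,b]),(800,283)))
E
```

```text
pack 1729 [546.3  52.4] [116.6  87.6] 88.71 dock [ -1.8 -70.2]
knob 0 [0. 0.] [0. 0.] 0.0 dock [-546.7 -137.9]
pin 67 [493.2 -36. ] [19.  18.7] 88.65 dock [ -52.5 -160.1]
[0.55085513 0.19034392 0.23140289] [ 3.14120309e+00 -5.14737831e-05 -7.78166722e-01]
```

View pics/c4.png

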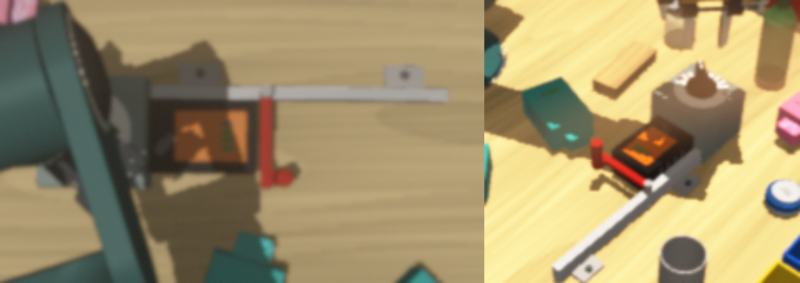

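The left view shows the keeper closed across the pack's rear at (265,140), with its pin at (285,177). The pack is home. Now the knob.

>>> {"method": "send_rows", "body": {
  "motion": [
    [[0.006,0,-0.15],[0,0,0]],
    [[0.006,0,-0.3],[0,0,0]],
    [[0.006,0,-0.427],[0,0,0]],
    [[0.006,0,-0.427],[0,0,0]]
  ]
}}

```text
time_s: 19.45
tcp_pos: [0.5517, 0.1905, 0.145]
ee_rot: [3.14, 0.001, -0.78]
ft_force: [0.7, -0.7, 0.1]
finger_gap: 0.0464
gripper_force: 0.0
```

>>> {"method": "send_rows", "body": {
  "motion": [
    [[0,0,0],[0,0,0]],
    [[0,0,0],[0,0,0]],
    [[0,0,0],[0,0,0]],
    [[0,0,0],[0,0,0]]
  ],
  "grip": 0,
  "newtons": 15
}}

```text
time_s: 19.95
tcp_pos: [0.5514, 0.1907, 0.1467]
ee_rot: [3.139, 0.0, -0.781]
ft_force: [-10.4, -7.6, 5.1]
finger_gap: 0.0162
gripper_force: 15.0
```

>>> {"method": "send_rows", "body": {
  "motion": [
    [[0,0,0],[0,0,0.15]],
    [[0,0,0],[0,0,0.3]],
    [[0,0,0],[0,0,0.45]],
    [[0,0,0],[0,0,0.6]],
    [[0,0,0],[0,0,0.75]],
    [[0,0,0],[0,0,0.85]],
    [[0,0,0],[0,0,0.92]],
    [[0,0,0],[0,0,0.92]]
  ]
}}

```text
time_s: 20.95
tcp_pos: [0.5513, 0.1906, 0.1467]
ee_rot: [3.139, 0.002, -0.058]
ft_force: [-9.9, -8.8, 7.4]
finger_gap: 0.0159
gripper_force: 15.0
```

```bash
python3 -c "
from h import *
s=ctrl.observe();print(s['ft_torque'],s['ee_rot'],s['ft_force'])"
```

```text
[-1.64054474  1.87496317  0.04064969] [ 3.13941196e+00  1.76095272e-03 -5.77372288e-02] [-9.85030627 -8.80139654  7.42504753]
```

>>> {"method": "send_rows", "body": {
  "motion": [
    [[0,0,0],[0,0,0.03]],
    [[0,0,0],[0,0,0.06]],
    [[0,0,0],[0,0,0.08]],
    [[0,0,0],[0,0,0.08]]
  ]
}}

```text
time_s: 21.45
tcp_pos: [0.5515, 0.1906, 0.1466]
ee_rot: [3.14, 0.001, 0.004]
ft_force: [-8.5, -8.5, 7.1]
finger_gap: 0.0161
gripper_force: 15.2
```

```bash
python3 -c "
from h import *
s=ctrl.observe();print(s['ft_torque'],s['ee_rot'],s['ft_force'])"
```

```text
[-1.53046954  1.58413564 -0.33615146] [3.13968967e+00 1.49981807e-03 4.09711184e-03] [-8.4621378  -8.47370548  7.0705512 ]
```

Torque reversed, so the knob is at its stop. Releasing and checking.

>>> {"method": "send_rows", "body": {
  "motion": [
    [[0,0,0],[0,0,-0.04]],
    [[0,0,0],[0,0,-0.04]],
    [[0,0,0],[0,0,-0.04]],
    [[0,0,0.25],[0,0,-0.04]],
    [[0,0,0.5],[0,0,-0.04]],
    [[-0.3,0,0.6],[0,0,-0.04]],
    [[-0.6,0.3,0.6],[0,0,-0.04]],
    [[-0.6,0.6,0.6],[0,0,-0.04]]
  ],
  "grip": 0.5
}}

```text
time_s: 22.45
tcp_pos: [0.4336, 0.297, 0.2677]
ee_rot: [-3.14, -0.002, -0.028]
ft_force: [1.2, 0.1, -0.2]
finger_gap: 0.0462
gripper_force: 0.0
```

>>> {"method": "send_rows", "body": {
  "motion": [
    [[0,0.5,0],[0,0,0]],
    [[0,0.7,0],[0,0,0]],
    [[0,0.7,0],[0,0,0]],
    [[0,0.7,0],[0,0,0]],
    [[0,0.7,0],[0,0,0]]
  ]
}}

```text
time_s: 23.08
tcp_pos: [0.4355, 0.4354, 0.2665]
ee_rot: [3.142, -0.0, -0.028]
ft_force: [-0.0, -0.0, -0.3]
finger_gap: 0.0467
gripper_force: 0.0
```

```bash
python3 rects.py
python3 - <<'E'
import cv2
t=cv2.imread('pics/last.png'); cv2.imwrite('pics/c5.png',cv2.resize(t[180:320,190:430],(800,467)))
E
```

```text
pack 1732 [546.3  52.4] [116.7  87.7] 88.78 dock [ -1.8 -70.2]
knob 243 [551.8 189.9] [17.4 67.3] 88.63 dock [-0.2 67.5]
pin 67 [493.2 -36.1] [19.1 18.7] 88.38 dock [ -52.5 -160.2]
[0.43560775 0.43527247 0.26666243] [-3.14132658e+00 -5.22184296e-04 -2.83410466e-02]
```

View pics/c5.png

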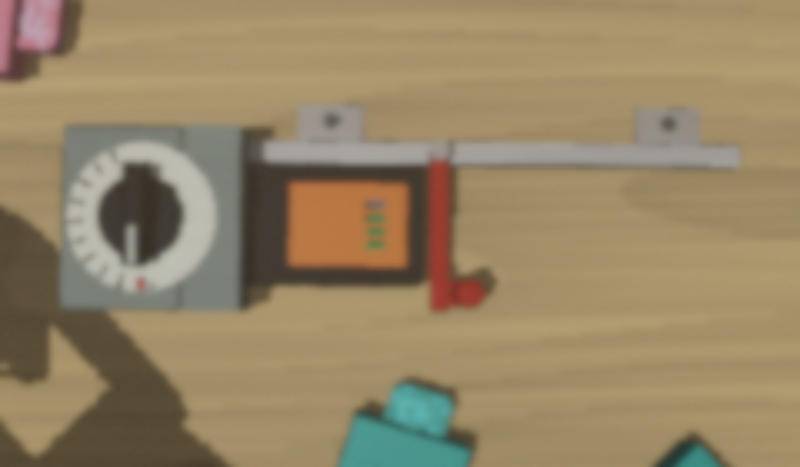

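The pack is home against the dock, the keeper is closed at (440,235), and the knob's bar lies along dock x with its pointer towards the red tick at (140,283). Handing in.

```bash
python3 -c "
from station import ctrl;print(ctrl.job_done())"
```

```text
the job is handed in; nothing more can be done
None
```

I handed the job in at about 23 s with the pack fully home, the keeper closed behind it and the counter knob at its zero stop; the final picture and depth check agree, but the station gave no verdict.

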